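# Hold down the calibration button of the counter scale with a flat driver

### The arm

A 6-joint arm with a two-finger parallel gripper is mounted at the origin on the work surface. World frame = base frame: x ahead of the robot, y to its left, z up, the work surface at z = 0. Lengths are in mm, angles in degrees, forces in N, time in s.
With the tool pointing down it reaches from about 300 to 875 mm from the base axis. Payload 4.2 kg.
Tool frame: the origin (TCP) lies midway between the tips of the shut fingers; the grasp point (between the pads) lies 19 mm behind it (grasp_offset is the z of the grasp point in the tool frame, in mm); z points along the fingers, y is the line along which they close (so a half turn about z gives the same grasp; the last joint's range is limited). The gripper opens to 85 mm and grips with 20 to 120 N. Pads are 22 mm wide; open, the fingers measure 114 mm over their backs; the gripper's body (76 mm by 85 mm) begins 54 mm behind the grasp point. The pads swing forward as they close: fully open they stand 13 mm farther back than shut.
Start: joints at [-70.703, 18.312, 89.639, -0, 72.044, -1.146], TCP at [200.838, -538.8, 231.338] pointing down, gripper open.
Joint ranges: [-177.97, 177.97], [-48.28, 115.42], [12.27, 149.76], [-77.06, 257.06], [2.81, 150.46], [-146.56, 146.56]. Speed limits (degrees/s): [147.25, 147.25, 180, 180, 180, 180].

### API

Orientations are given as a 3x3 rotation matrix whose columns are the frame's x, y, z axes.
In Python, from workcell import goto, line_to, movej, grip, hold, solve_ik, snapshot, camera_model, IKError, finish_job, look_for, pinpoint, get_t, get_joint_positions, get_qd, get_effort, get_eef_pos, get_orientation, get_force, get_wrist_torque, get_opening, get_gripper_force, grasp_offset gives the robot as it stands. The module is installed in compiled form; this text tells all that it offers. Calls block until the motion is done:
- goto(position, orientation): joint-space move of the TCP to a pose.
- line_to(position, attitude=None, vel=150, force_limit=None): straight line of the TCP; attitude=None keeps the orientation; vel is the mean speed in mm/s. With force_limit (N) it stops when the force on the tool has changed by that much, and returns True; else False.
- movej(angles): joint-space move.
- grip(opening, newtons=None): finger opening in mm; newtons is the grip in N (None keeps the last); returns when the fingers have stopped.
- hold(seconds).
- solve_ik(position, orientation): joint angles nearest the present ones, or None.
- snapshot(name): name is "scene" or "top"; returns (picture, depth): 480x640x3 uint8, blue, green, red; 480x640 float32, mm along the optical axis (not along the pixel's ray), 0 where there is no reading.
- camera_model(name): a dict with "fx", "fy", "cx", "cy" (pixels), "k1" (the pictures are not rectified: a ray, as slopes to the right and down, at radius r is drawn at 1 + k1 r^2 times it, then the intrinsics apply), "R" (3x3) and "t" (3): a world point X has camera coordinates R X + t. Camera axes: x right, y down, z forward; pixel columns grow to the right and rows downward; lengths in mm; the calibration is good to about 2 mm. A picture is of the moment at which its call begins. camera_model takes no time and is no camera call.
A pose or a line that the arm cannot do raises IKError and nothing moves.
- finish_job(): hands the job in; it is judged then, once.
Trained networks look in the newest picture that a camera, given by its name, has taken for a name from the list of things; names that differ only in an ending like _2 or _b are one class to them, and where a whole thing is asked for, a point or a joint stands for the part that bears it (a point fixed in the world has none). Each returns a list of dicts, best first, with "confidence" (0 to 1); they miss things now and then, are a little off and sometimes report something else, mostly with a low value. They report only what shows in the picture. A call takes as long as a camera call. They do not tell look-alikes from the thing itself.
- look_for(query, camera): "box" ([left, top, width, height] in pixels, round what is visible of it).
- pinpoint(query, camera): "xy" ([column, row] in pixels: a listed point, or the origin of a listed thing).
Readings, each from a call of its own:
- get_t(): time.
- get_joint_positions(): joint angles.
- get_qd(): joint speeds.
- get_effort(): joint torques, N m.
- get_eef_pos(): TCP position.
- get_orientation(): TCP orientation.
- get_force(): force on the tool from outside, world axes, zero at the start.
- get_wrist_torque(): the same for the moment, N m.
- get_opening(): finger opening in mm.
- get_gripper_force(): force on a finger pad.
Only numpy, scipy, OpenCV 4.12 (cv2) and the standard library are available. Lean on these libraries where they do the work, as an engineer would, in place of code of your own. Each camera call takes 0.05 s, during which the arm holds its last target. There are 200 camera calls.

### The job

The shop's counter scale has its weighing plate off for calibration. Take the flat driver from the stand, lever up the small hinged cover on the scale's deck with its blade until the cover stands upright or beyond, then set the blade tip on the recessed button under it and, with the driver upright, press the button gently at least two thirds of the way down, without forcing it against its stop. Finish while still holding the driver and keeping the button down; touch the cover and the button only with the driver, and leave the other things on the counter where they are.

Things in the scene. Friction and masses are not known exactly. Their poses are not given: they have to be found in the camera images.
- scale: White counter scale, fixed, 320 mm deep (x) x 300 wide (y), weighing plate taken off. Origin: centre of its underside; x points away from the operator, z up. Sloping key console at x = -160..-50 mm, below deck level; behind it a level deck 85 mm above the counter. Four pins, radius 9, stand 15 mm above the deck at x = -22 and 132, y = -122 and 122 mm. The cover is in the deck, at y = 50 mm.
- scoop (a point): Pry scoop sunk in the deck at the cover's free edge: 30 x 30 mm, 20 mm deep. This point: middle of its open part, at deck level, 10 mm in front of the free edge (console side); fixed to the scale, scale's axes. The open part is 20 mm long (x -10..10); the scoop runs 10 mm further under the cover (x 10..20) and ends at a rib, so a slanting blade can reach up to 10 mm under the cover.
- cover (a joint): Angle of the grey plastic cover, rad: 0 shut, 1.57 upright, 2.0 fully open (stop). 48 mm from hinge to free edge, 40 wide, 3 thick, underside at deck level; hinged along the scale's y axis at its far end (+x); the free edge faces the console. Stiff hinge: it needs about 1 N up at the free edge and stays where it is left.
- cover_hinge (a point): Point on the hinge axis, mid-width of the cover, 1.5 mm above the deck; fixed to the scale and with the scale's axes.
- cover_edge (a point): Middle of the lower edge of the cover's free end, 48 mm from the hinge; moves with the cover.
- cal_button (a joint): How far the button is pressed, m: 0 up, 0.006 fully down on its stop. Spring: about 1.5 N to start it, 3.9 N at 4 mm, 5.1 N at 6 mm.
- button_top (a point): Centre of the top of the round black button (12 mm diameter) in a steel collar in the middle of the well under the cover, 20 mm from the hinge axis towards the free edge, 4 mm below deck level when up. The well is 28 (x) x 30 (y) x 20 mm deep. Moves with the button.
- driver: Flat-blade driver, loose, 70 g, 130 mm long, standing blade down in the stand. Origin: middle of the blade tip; z runs up the driver to the handle. Blade z = 0..24 mm, 2 mm thick (x), 7 wide (y); round shaft of 5.5 mm diameter to z = 60; black square handle 20 x 20 mm, faces across x and y, z = 60..130 mm; centre of mass about z = 88.
- driver_tip (a point): The middle of the blade tip (same as the driver's origin).
- stand: Wooden driver stand, fixed, 44 (x) x 96 (y) x 68 mm high. Origin: centre of its underside. Two upright through holes of 11 mm diameter at y = +24 mm (flat driver) and -24 mm (nut driver). Each handle rests on the stand's top with its 60 mm shaft in the hole: lift it straight up by 62 mm or more.
- nut_driver: Bystander: nut driver with a round, waisted black handle, 22 mm diameter, 54 mm long, in the stand's other hole, 48 mm from the flat driver. Origin: its tip.
- jar: Bystander: closed preserve jar, 74 mm diameter, 105 mm high. Origin: centre of its underside.
- check_weight: Bystander: steel 500 g check weight, 42 mm diameter, 69 mm high. Origin: centre of its underside.
- weigh_plate: Bystander: the scale's steel weighing plate, 300 (x) x 230 (y) x 18 mm, lying on the counter. Origin: centre of its underside.
Not all that is in view belongs to the job. What is shaped like the driver but blue, purple or yellow is not meant.

How it is judged (in metres and radians):
On the way, in this order (a step that is already met when the one before it is completed fails the run):
1. the driver's blade is lifting the cover (value of joint cover above 0.3 rad and contact force between driver and cover above 0.05 N and contact force between the fingers and driver above 1 N), for 0.05 s.
2. the cover stands open (value of joint cover above 1.4 rad), for 0.2 s.
At the end, for the whole second after the job is handed in: The cover stands open (over 1.4 rad); the driver, still gripped by the fingers, still, and upright within 0.15 rad, has its tip on the button (within 6 mm of its centre) and holds it more than 3.5 mm down with less than 10 N (value of joint cover above 1.4 rad and value of joint cal_button above 0.0035 m and contact force between driver and cal_button between 0.5 and 10 N and horizontal distance between driver_tip and button_top below 0.006 m and angle between driver's own z axis and vertical below 0.15 rad and contact force between the fingers and driver above 1 N and linear speed of driver below 0.02 m/s); the arm keeps its last pose, push and grip.
It fails at once if the gripper or arm touches the cover or the button (contact force between any of the fingers, the arm and cover above 0.5 N or contact force between any of the fingers, the arm and cal_button above 0.5 N).
It fails at once if the button is forced (over 20 N) (contact force between driver and cal_button above 20 N).
It fails at once if the nut driver is disturbed (distance of nut_driver from where it was at the start of the episode above 0.015 m).
It fails at once if the jar or the check weight is pushed or tipped (distance of any of jar, check_weight from where it was at the start of the episode above 0.02 m or angle between any of jar, check_weight's own z axis and vertical above 0.3 rad).
It fails at once if the weighing plate is disturbed (distance of weigh_plate from where it was at the start of the episode above 0.02 m).
It also fails if it takes over 54 s, if anything falls off the work surface, if the arm or the gripper's body presses on something with over 40 N, if the wrist force passes 120 N, or if a joint passes its speed limit or range.

## Working session

There is one attempt and no reset: what is moved stays moved. The work goes in short steps, each a Python script; the robot and the scene stay as the last script left them, time stands still between calls to the robot, and variables do not carry over. Pictures are saved under pics/ and viewed, at most 10 in all, crops included, and the job is handed in when it is done.

```bash
mkdir -p pics
cat > h.py <<'E'
import numpy as np, cv2
from workcell import *
def ray(cam,uv):
    m=camera_model(cam); K=np.array([[m["fx"],0,m["cx"]],[0,m["fy"],m["cy"]],[0,0,1.]])
    s=cv2.undistortPoints(np.array([[uv]],float),K,np.array([m["k1"],0,0,0,0.]))[0,0]
    R=np.array(m["R"]);t=np.array(m["t"])
    return -R.T@t, R.T@np.array([s[0],s[1],1.])
def at_z(cam,uv,z):
    c,d=ray(cam,uv); return c+d*(z-c[2])/d[2]
def at_d(cam,uv,dep):
    c,d=ray(cam,uv); return c+d*dep
def proj(cam,X):
    m=camera_model(cam); p=np.array(m["R"])@np.array(X,float)+np.array(m["t"]); s=p[:2]/p[2]
    s=s*(1+m["k1"]*(s@s)); return np.array([m["fx"]*s[0]+m["cx"],m["fy"]*s[1]+m["cy"]])
E
python3 - <<'E'
from h import *
np.set_printoptions(precision=1,suppress=True)
for c in ("scene","top"):
    p,d=snapshot(c); cv2.imwrite(f"pics/{c}0.png",p); np.save(f"{c}0.npy",d)
    print(c,"campos",ray(c,(320,240))[0])
    for q in ("scale","driver","stand","nut_driver","jar","check_weight","weigh_plate"):
        print(q,[(np.round(r["box"]),round(r["confidence"],2)) for r in look_for(q,c)[:4]])
    for q in ("scale","scoop","cover_hinge","cover_edge","driver","stand","nut_driver","jar","check_weight"):
        print("P",q,[(np.array(r["xy"]),round(r["confidence"],2)) for r in pinpoint(q,c)[:4]])
E
```

```text
scene campos [1113.2  602.2 1165.1]
scale [(array([246., 233., 158., 134.]), 0.98)]
driver [(array([452., 294.,  14.,  27.]), 0.76), (array([468., 337.,  16.,  30.]), 0.75), (array([441., 323.,  18.,  18.]), 0.55), (array([403., 333.,  10.,  25.]), 0.54)]
stand [(array([415., 320.,  44.,  38.]), 0.82)]
nut_driver []
jar [(array([274., 182.,  24.,  41.]), 0.65)]
check_weight [(array([383., 369.,  17.,  22.]), 0.79)]
weigh_plate [(array([189., 130., 104.,  71.]), 0.84)]
P scale [(array([323.5, 300.1]), 0.88)]
P scoop [(array([330.3, 299.5]), 0.94)]
P cover_hinge [(array([316.1, 312.8]), 0.96)]
P cover_edge [(array([331.5, 301.2]), 0.8)]
P driver [(array([452.8, 319.3]), 0.73), (array([401. , 359.9]), 0.68), (array([467.8, 366.3]), 0.66), (array([469.2, 345.2]), 0.57)]
P stand [(array([432.5, 345.2]), 0.65)]
P nut_driver [(array([316.7, 311.4]), 0.59), (array([430.3, 335.5]), 0.57)]
P jar [(array([283.4, 213.9]), 0.63), (array([391.2, 385.3]), 0.54)]
P check_weight [(array([389.1, 383.3]), 0.58)]
top campos [ 423.6 -112.1 1368.2]
scale [(array([212., 168., 114., 121.]), 0.61)]
driver [(
[... 255 characters left out ...]
, 0.41)]
jar [(array([380., 259.,  32.,  24.]), 0.72)]
check_weight [(array([164., 212.,  17.,  11.]), 0.63)]
weigh_plate [(array([451., 223.,  89., 113.]), 0.73)]
P scale [(array([269.9, 228.4]), 0.86)]
P scoop [(array([252. , 219.4]), 0.67)]
P cover_hinge [(array([245.7, 203. ]), 0.67)]
P cover_edge [(array([249.1, 215.8]), 0.78)]
P driver [(array([189.8, 243.2]), 0.74), (array([186. , 308.8]), 0.67), (array([152.4, 303.7]), 0.67), (array([139. , 289.6]), 0.62)]
P stand [(array([171.4, 276.2]), 0.69)]
P nut_driver [(array([178.2, 278.5]), 0.55), (array([250.8, 218.5]), 0.23)]
P jar [(array([389.4, 269.6]), 0.63)]
P check_weight [(array([175.6, 217.2]), 0.75), (array([275.2, 229.9]), 0.66)]
```

View pics/scene0.png

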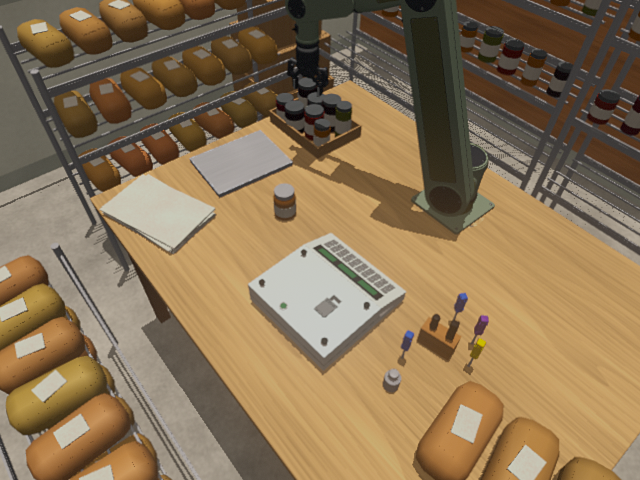

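View pics/top0.png

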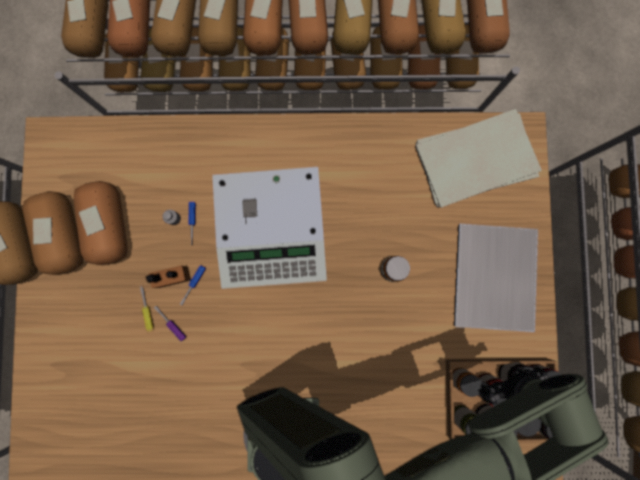

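The scene view shows the scale at (326,298), the cover at about (325,307) and the stand at (440,336), with black handles at (435,320) and (453,326). The look-alikes are blue at (461,300) and (408,341), purple at (481,325), and yellow at (478,347). In the top view the stand is at (167,277), with black handles near (153,279) and (179,272). The nut driver is the other black one, so I need a close crop to tell them apart by square or round handle.

Run:
```python
from h import *
np.set_printoptions(precision=1,suppress=True)
s=cv2.imread("pics/scene0.png");t=cv2.imread("pics/top0.png")
cr=lambda im,x,y,w,h:cv2.resize(im[y:y+h,x:x+w],(400,300),interpolation=cv2.INTER_CUBIC)
cv2.imwrite("pics/c1.png",np.vstack([np.hstack([cr(s,415,305,60,45+10-10),cr(t,142,256,56,42)]),np.hstack([cr(s,290,280,80,60),cr(t,225,185,56,42)])]))
# scale pins, both cams: dark/green blobs within deck
d=np.load("top0.npy"); ds=np.load("scene0.npy")
for n,uv in dict(stand=(171,276),A=(153,279),B=(179,272),deck=(270,215),coverc=(250,208)).items(): print(n,at_d("top",uv,d[uv[1],uv[0]]))
# height map around the stand
pts=[]
for v in range(255,300):
  for u in range(140,200):
    if d[v,u]>0:
      X=at_d("top",(u,v),d[v,u]); pts.append([u,v,*X])
pts=np.array(pts)
for lo,hi in ((58,78),(105,128),(130,146)):
    k=pts[(pts[:,4]>lo)&(pts[:,4]<hi)]
    print(lo,hi,len(k)); 
    if len(k): print(k[:,2:].mean(0)); print(cv2.minAreaRect(k[:,2:4].astype(np.float32)))
k=pts[pts[:,4]>105]; print(k[:,:5])
# pins
g=cv2.cvtColor(t,cv2.COLOR_BGR2GRAY)
for (u,v) in ((222,183),(308,176),(225,237),(313,231)):
    w=g[v-8:v+9,u-8:u+9]; m=(w<90).astype(np.uint8); n,l,st,ce=cv2.connectedComponentsWithStats(m)
    i=1+np.argmax(st[1:,4]); uv=ce[i]+[u-8,v-8]; print(uv,st[i,4],at_z("top",uv,98))
```

```text
stand [451.7 296.2 119.1]
A [443.6 339.8 133.6]
B [464.1 290.7  67. ]
deck [621.7  31.6  86.4]
coverc [641.8  87.8  87.5]
58 78 392
[453.  320.2  69. ]
((453.4620361328125, 327.09478759765625), (44.756282806396484, 98.86238861083984), 12.854838371276855)
105 128 83
[454.8 315.1 118.7]
((453.4905090332031, 326.6064453125), (21.58314323425293, 67.55229949951172), 13.755273818969727)
130 146 58
[448.2 348.6 138.2]
((448.22296142578125, 349.9676818847656), (19.875991821289062, 19.370281219482422), 20.275985717773438)
[[167.  270.  468.1 307.7 118.5]
 [168.  270.  468.1 305.  118.2]
 [169.  270.  467.9 301.1 121.7]
 [170.  270.  467.9 298.7 120.9]
 [171.  270.  468.4 300.6 106.6]
 [166.  271.  465.1 307.8 126. ]
 [167.  271.  465.2 306.2 122.6]
 [168.  271.  465.3 304.8 118.9]
 [169.  271.  465.1 300.2 124.4]
 [170.  271.  465.1 297.5 124.3]
 [171.  271.  465.4 297.5 115.9]
 [172.  271.  465.5 296.1 111.8]
 [166.  272.  462.5 308.8 122.8]
 [167.  272.  462.4 305.4 124.9]
 [168.  272.  462.6 304.5 119.4]
 [169.  272.  462.4 299.3 126.9]
 [170.  272.  462.4 297.1 125.2]
 [171.  272.  462.5 
[... 3619 characters left out ...]
80.  440.9 347.8 141. ]
 [150.  280.  440.9 345.7 139.3]
 [151.  280.  440.9 344.2 136.2]
 [152.  280.  440.9 341.1 137.4]
 [153.  280.  441.1 342.8 125.4]
 [154.  280.  441.2 343.1 117. ]
 [155.  280.  441.2 342.1 112.1]
 [156.  280.  441.3 341.5 106.4]
 [147.  281.  438.3 354.3 137.8]
 [148.  281.  438.3 351.3 138.8]
 [149.  281.  438.3 348.4 139.3]
 [150.  281.  438.3 348.1 132.9]
 [151.  281.  438.4 348.2 125.2]
 [152.  281.  438.5 347.5 119.7]
 [153.  281.  438.6 348.9 108.6]
 [148.  282.  435.8 357.  123.2]
 [149.  282.  435.8 353.7 124.9]]
[221.9 182.9] 22 [711.7 165.6  98. ]
[308.1 176.1] 22 [729.1 -76.   98. ]
[224.9 237.1] 22 [559.  155.2  98. ]
[312.4 230.5] 21 [575.8 -87.3  98. ]
```

View pics/c1.png

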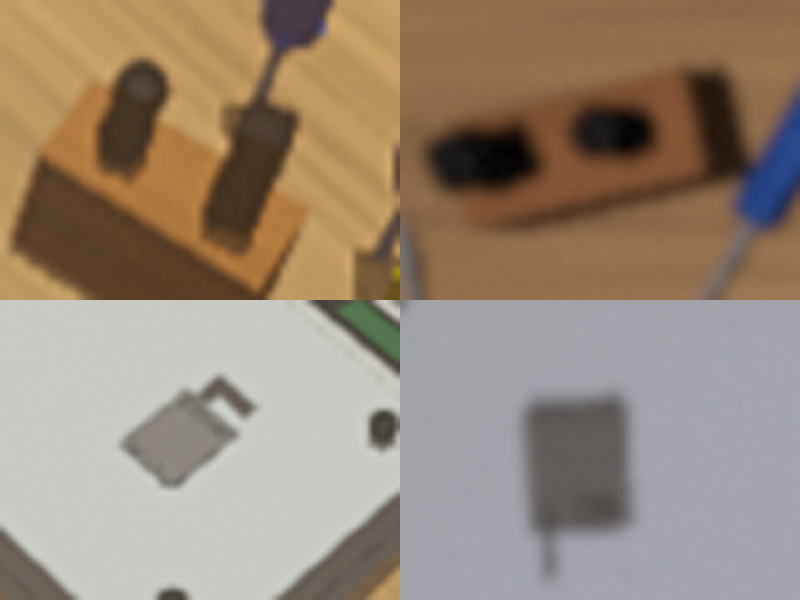

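Crop check: the square, taller black handle (scene (454,323), top about (148,278), top at z≈138) is the flat driver. The round waisted one (scene (435,318), top z≈120) is the nut driver, and the blue, purple and yellow ones lie outside the stand. The cover's scoop notch faces the console.

```bash
cat >> h.py <<'E'
def tri(a,b):
    (c1,d1),(c2,d2)=ray("scene",a),ray("top",b)
    s=np.linalg.lstsq(np.c_[d1,-d2],c2-c1,rcond=None)[0]
    p,q=c1+s[0]*d1,c2+s[1]*d2; return (p+q)/2,np.linalg.norm(p-q)
def att(yaw,tilt,sgn=1):
    """tool z down, tilted so that tip points to +x(yaw); closing line (tool y) in the tilt plane"""
    w,a=np.radians(yaw),np.radians(tilt); f=np.array([np.cos(w),np.sin(w),0]); u=np.array([0,0,1.])
    z=f*np.sin(a)-u*np.cos(a); y=sgn*(f*np.cos(a)+u*np.sin(a)); return np.c_[np.cross(y,z),y,z]
E
python3 - <<'E'
from h import *
np.set_printoptions(precision=1,suppress=True)
print("handle in scene",proj("scene",(448.5,350.5,138)),"want ~454,323; nut",proj("scene",(458,303,122)))
# pins in scene
g=cv2.cvtColor(cv2.imread("pics/scene0.png"),cv2.COLOR_BGR2GRAY)
T=[(711.7,165.6),(729.1,-76),(559,155.2),(575.8,-87.3)]
U=[(221.9,182.9),(308.1,176.1),(224.9,237.1),(312.4,230.5)]
S=[(132,122),(132,-122),(-22,122),(-22,-122)]
X=[]
for (x,y),b in zip(T,U):
    u,v=np.round(proj("scene",(x,y,95))).astype(int)
    w=g[v-8:v+9,u-8:u+9]; n,l,st,ce=cv2.connectedComponentsWithStats((w<110).astype(np.uint8))
    i=1+np.argmax(st[1:,4]); a=ce[i]+[u-8,v-8]; P,e=tri(a,b); X.append(P); print((u,v),a,st[i,4],P,e)
X=np.array(X);S=np.array(S,float)
for name,Y in (("tri",X[:,:2]),("top98",np.array(T)),("scene",None)):
    if Y is None: continue
    a=Y-Y.mean(0); s=S-S.mean(0); yaw=np.arctan2((s[:,0]*a[:,1]-s[:,1]*a[:,0]).sum(),(s*a).sum())
    R=np.array([[np.cos(yaw),-np.sin(yaw)],[np.sin(yaw),np.cos(yaw)]]); o=Y.mean(0)-R@S.mean(0)
    print(name,"yaw",np.degrees(yaw),"origin",o,"res",np.linalg.norm(Y-(S@R.T+o),axis=1))
    for n,sc,tp,z in (("hinge",(316.1,312.8),(245.7,203.),86.5),("scoop",(330.3,299.5),(252,219.4),85),("edge",(331.5,301.2),(249.1,215.8),85)):
        for q in (at_z("scene",sc,z),at_z("top",tp,z)): print(n,q, R.T@(q[:2]-o))
    for n,uv in (("hingeTL",(242.9,199.)),("hingeTR",(256.5,198.7))): print(n,R.T@(at_z("top",uv,88)[:2]-o))
for sg in (1,-1):
    for p,y,t in (((448.5,350.5,89),12,0),((560,85,150),4,35),((600,85,150),4,50),((620,85,150),4,0)):
        q=solve_ik(np.array(p,float),att(y,t,sg)); print(sg,p,t,None if q is None else np.array(q))
print(get_orientation(),grasp_offset)
E
```

```text
handle in scene [455.9 323.5] want ~454,323; nut [437.4 316.1]
(np.int64(325), np.int64(340)) [323.8 341. ] 33 [713.6 165.7  93.6] 2.5037002980257697
(np.int64(263), np.int64(282)) [261.3 282.2] 27 [731. -77.  95.] 3.12904893400937
(np.int64(367), np.int64(305)) [366.1 305.1] 31 [560.2 155.1  94.7] 2.358561774891134
(np.int64(304), np.int64(252)) [303.2 252.3] 25 [577.3 -88.3  94.3] 2.9115745325370943
tri yaw 4.062415335117959 origin [590.7  35. ] res [0.4 0.4 0.1 0.1]
hinge [674.6  86.1  86.5] [87.3 45. ]
hinge [656.3 100.2  86.5] [70.1 60.4]
scoop [618.3  77.1  85. ] [30.5 40.1]
scoop [609.8  82.3  85. ] [22.5 45.8]
edge [619.3  83.2  85. ] [32.  46.1]
edge [620.1  90.5  85. ] [33.3 53.3]
hingeTL [81.8 67.3]
hingeTR [79.6 29. ]
top98 yaw 4.0454007174236954 origin [589.   35.5] res [1.  0.9 0.7 0.5]
hinge [674.6  86.1  86.5] [88.9 44.4]
hinge [656.3 100.2  86.5] [71.7 59.8]
scoop [618.3  77.1  85. ] [32.1 39.4]
scoop [609.8  82.3  85. ] [24.1 45.2]
edge [619.3  83.2  85. ] [33.6 45.5]
edge [620.1  90.5  85. ] [34.9 52.7]
hingeTL [83.4 66.7]
hingeTR [81.2 28.4]
1 (448.5, 350.5, 89) 0 [ 36.8  25.  101.7  -0.   53.3  24.8]
1 (560, 85, 150) 35 [  9.1  10.4 124.4 -16.   10.7  19.9]
1 (600, 85, 150) 50 None
1 (620, 85, 150) 0 [ 6.8 26.1 89.5 -0.  64.3  2.8]
-1 (448.5, 350.5, 89) 0 None
-1 (560, 85, 150) 35 None
-1 (600, 85, 150) 50 [  9.   14.5 131.1 193.9  16.  -10.2]
-1 (620, 85, 150) 0 None
[[ 0.9  0.3  0. ]
 [ 0.3 -0.9 -0. ]
 [-0.   0.  -1. ]] -18.700000000000003
```

```bash
cat >> h.py <<'E'
O=np.array([590.2,35.2]); YAW=4.05; L=81.0   # TCP is L above the blade tip along the driver
def W(x,y,z):  # scale frame -> world
    w=np.radians(YAW); return np.array([O[0]+x*np.cos(w)-y*np.sin(w),O[1]+x*np.sin(w)+y*np.cos(w),z])
def inv(p):
    w=np.radians(YAW); d=np.array(p[:2])-O; return np.array([d[0]*np.cos(w)+d[1]*np.sin(w),-d[0]*np.sin(w)+d[1]*np.cos(w),p[2]])
def tcp(tip,tilt):
    A=att(YAW,tilt); return np.asarray(tip,float)-L*A[:,2],A
def shoot(name):
    for c in ("scene","top"):
        p,d=snapshot(c); cv2.imwrite(f"pics/{c}_{name}.png",p); np.save(f"{c}_{name}.npy",d)
E
python3 - <<'E'
from h import *
np.set_printoptions(precision=2,suppress=True)
go=-grasp_offset; zt=108-go
A=att(12.4,0); D=np.array([448.3,350.2,zt])
grip(60,60); goto(D+[0,0,120],A); line_to(D,vel=120); 
grip(15); print("open",get_opening(),get_gripper_force(),"F",get_force(),get_eef_pos(),get_t())
line_to(D+[0,0,160],vel=120); print(get_opening(),get_force())
for til in (25,30):
  for x in (27,33,60,85):
    for z in (70,110,140):
      p,_=tcp(W(x,50,z),til); q=solve_ik(p,att(YAW,til)); print(til,x,z,None if q is None else np.array(q))
p,_=tcp(W(10,50,140),0); goto(p,att(YAW,0)); shoot("held")
print("tip expected",W(10,50,140),[proj(c,W(10,50,140)) for c in("scene","top")])
for c in ("scene","top"):
    for q in ("driver_tip","cover_edge","scoop","cover_hinge"): print(c,q,[(np.array(r["xy"]),r["confidence"]) for r in pinpoint(q,c)[:3]])
s=cv2.imread("pics/scene_held.png");t=cv2.imread("pics/top_held.png")
a=proj("scene",W(10,50,140)).astype(int);b=proj("top",W(40,50,85)).astype(int)
cr=lambda im,c:cv2.resize(im[c[1]-30:c[1]+45,c[0]-25:c[0]+25],(400,600),interpolation=cv2.INTER_CUBIC)
cv2.imwrite("pics/c2.png",np.hstack([cr(s,a),cr(t,b)])); print(a,b,get_t())
E
```

```text
open 19.83253287878312 58.62092636525631 F [-0.89 -0.5   4.67] [448.58 350.44  90.03] 6.8917
20.194474255079655 [-1.01  0.14 -1.01]
25 27 70 [  8.11  14.05 115.04  -3.91  26.01   7.2 ]
25 27 110 [  8.11  11.28 111.81  -3.24  32.01   6.43]
25 27 140 [  8.11   9.49 109.17  -2.89  36.43   6.  ]
25 33 70 [  8.06  14.53 114.33  -3.83  26.24   7.07]
25 33 110 [  8.06  11.8  111.11  -3.18  32.18   6.32]
25 33 140 [  8.06  10.02 108.49  -2.84  36.58   5.91]
25 60 70 [  7.83  16.7  111.06  -3.48  27.33   6.52]
25 60 110 [  7.83  14.09 107.92  -2.93  33.07   5.88]
25 60 140 [  7.83  12.39 105.36  -2.64  37.33   5.53]
25 85 70 [  7.65  18.68 107.95  -3.19  28.45   6.07]
25 85 110 [  7.65  16.19 104.88  -2.72  34.01   5.51]
25 85 140 [  7.65  14.56 102.35  -2.46  38.16   5.2 ]
30 27 70 [  8.41  12.84 119.9   -7.27  17.47  10.72]
30 27 110 [  8.41   9.73 116.68  -5.41  23.76   8.73]
30 27 140 [  8.41   7.71 114.06  -4.58  28.38   7.81]
30 33 70 [  8.35  13.31 119.2   -7.09  17.68  10.48]
30 33 110 [  8.35  10.24 116.    -5.3   23.92   8.57]
30 33 140 [  8.35   8.24 113.4   -4.5   28.51   7.68]
30
[... 264 characters left out ...]
]
30 85 140 [  7.88  12.76 107.46  -3.84  29.89   6.65]
tip expected [596.64  85.78 140.  ] [array([339.54, 285.42]), array([247.6 , 221.36])]
scene driver_tip [(array([475.3, 353.6]), 0.78), (array([471.1, 336.6]), 0.67), (array([395.2, 348. ]), 0.61)]
scene cover_edge [(array([332.7, 301.9]), 0.47)]
scene scoop [(array([333.8, 298.5]), 0.65), (array([240.5, 165.4]), 0.65)]
scene cover_hinge [(array([316.6, 313.6]), 0.75)]
top driver_tip [(array([145. , 292.9]), 0.55), (array([153.3, 302.9]), 0.5)]
top cover_edge [(array([250. , 217.6]), 0.49), (array([490.8, 275.7]), 0.41)]
top scoop [(array([251.3, 217.1]), 0.74)]
top cover_hinge [(array([251.2, 199. ]), 0.95)]
[339 285] [250 213] 10.0417
```

View pics/c2.png

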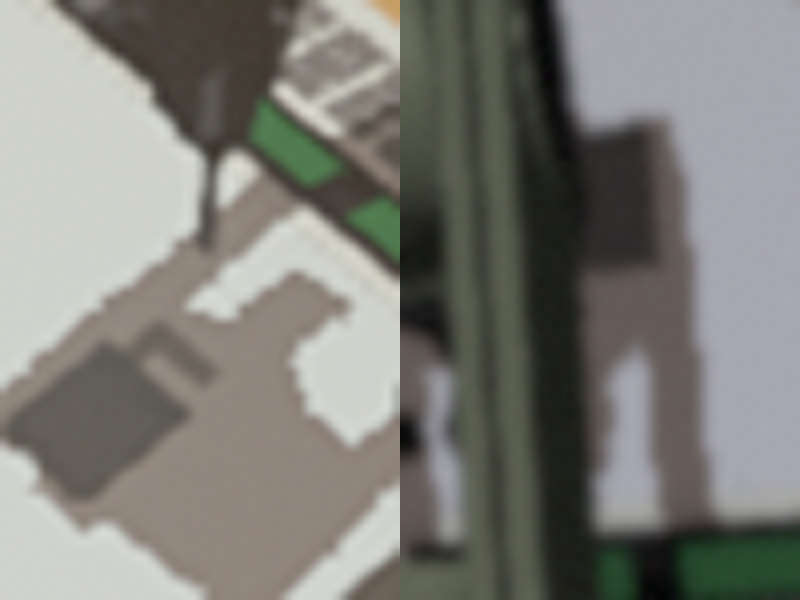

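The driver is held (opening 20 mm, 59 N), and its tip shows at scene (339.8,286) against the predicted (339.5,285.4), so the scene camera agrees with the arm. The blade hangs plumb and the scoop is clear in front of the cover at about (335,300). Next I'll fix the scale and cover positions from the scene camera.

Run:
```python
from h import *
np.set_printoptions(precision=1,suppress=True)
S=np.array([(132,122),(132,-122),(-22,122),(-22,-122)],float)
Y=np.array([at_z("scene",u,93.5)[:2] for u in ((323.8,341),(261.3,282.2),(366.1,305.1),(303.2,252.3))])
a=Y-Y.mean(0);s=S-S.mean(0);yaw=np.arctan2((s[:,0]*a[:,1]-s[:,1]*a[:,0]).sum(),(s*a).sum())
R=np.array([[np.cos(yaw),-np.sin(yaw)],[np.sin(yaw),np.cos(yaw)]]);o=Y.mean(0)-R@S.mean(0)
print(np.degrees(yaw),o,np.linalg.norm(Y-S@R.T-o,axis=1))
for u in ((327.1,297.5),(337.75,306.5),(324.6,317.25),(314.6,308.75)):
    p=at_z("scene",u,88); print("cover corner",R.T@(p[:2]-o),"with O:",inv(p))
# cover by colour in the first pictures
for c in ("scene","top"):
    im=cv2.imread(f"pics/{c}0.png").astype(int); u,v=np.round(proj(c,W(57,50,88))).astype(int)
    w=im[v-20:v+21,u-20:u+21].sum(2)/3; w0=w[18:23,18:23].mean(); bg=np.percentile(w,90)
    m=(w<(w0+bg)/2).astype(np.uint8); n,l,st,ce=cv2.connectedComponentsWithStats(cv2.morphologyEx(m,cv2.MORPH_OPEN,np.ones((5,5),np.uint8)))
    i=l[20,20]; k=ce[i]+[u-20,v-20]; print(c,(w0,bg),k,st[i],inv(at_z(c,k,88)))
```

```text
4.039357384692074 [591.2  33.4] [0.3 0.2 0.3 0.2]
cover corner [33.3 32.7] with O: [34.2 30.8 88. ]
cover corner [32.6 72.1] with O: [33.5 70.2 88. ]
cover corner [80.7 72.1] with O: [81.6 70.2 88. ]
cover corner [81.9 35.6] with O: [82.8 33.8 88. ]
scene (np.float64(134.44000000000003), np.float64(199.66666666666666)) [325.3 307.2] [ 10  11  19  19 249] [58.9 49.4 88. ]
top (np.float64(93.45333333333333), np.float64(166.33333333333334)) [249.5 207.6] [ 13  12  14  18 250] [56.4 50.1 88. ]
```

```bash
sed -i 's/O=np.array(\[590.2,35.2\])/O=np.array([591.0,34.0])/' h.py
python3 - <<'E'
from h import *
np.set_printoptions(precision=2,suppress=True)
T=26; sa,ca=np.sin(np.radians(T)),np.cos(np.radians(T))
def mv(x,z,v=40,fl=None):
    p,A=tcp(W(x,50,z),T); return line_to(p,A,v,fl)
xc=33-4.0  # axis crosses the deck 4 mm before the free edge
p,A=tcp(W(xc-30*sa,50,85+30*ca),T); goto(p,A); f0=np.array(get_force()); 
hit=mv(xc+14*sa,85-14*ca,25,4); print("in",hit,np.array(get_force())-f0)
tip=lambda: inv(np.array(get_eef_pos())+L*np.array(get_orientation())[:,2])
print("tip",tip(),get_t())
hit=mv(xc+14*sa+6,85-14*ca,10,2); print("fwd",hit,tip(),np.array(get_force())-f0,get_t())
shoot("in")
E
```

```text
in False [-0.73 -1.81 -0.44]
tip [35.19 50.01 72.58] 12.675
fwd True [35.97 49.88 71.  ] [-1.22 -0.51  0.16] 13.05
```

```bash
cat >> h.py <<'E'
def F(n=10):
    r=[]
    for _ in range(n): hold(0.02); r.append(get_force())
    return np.mean(r,0)
tip=lambda: inv(np.array(get_eef_pos())+L*np.array(get_orientation())[:,2])
E
python3 - <<'E'
from h import *
np.set_printoptions(precision=2,suppress=True)
T=26; sa,ca=np.sin(np.radians(T)),np.cos(np.radians(T))
def mv(x,z,v=40,fl=None):
    p,A=tcp(W(x,50,z),T); return line_to(p,A,v,fl)
x0=29+14*sa; z0=85-14*ca
for dx in (0,1.5,3,4,5):
    mv(x0+dx,z0,20); f=F(); print(dx,tip(),f,get_t())
    if dx==0: f0=f
    elif abs(f-f0)[0]>1.5: break
E
```

```text
0 [35.11 50.01 72.4 ] [ 0.15  0.04 -0.77] 13.5667
1.5 [36.44 49.97 72.24] [-0.77 -0.03 -1.11] 13.9833
3 [37.23 49.96 71.76] [-3.16  0.31 -1.24] 14.4
```

The blade touched the free edge at about x=31.7 (scale frame), which puts the hinge at 79.7. Levering along the arc now.

Run:
```python
from h import *
np.set_printoptions(precision=2,suppress=True)
T=26; sa,ca=np.sin(np.radians(T)),np.cos(np.radians(T)); n=np.array([ca,sa]); d=np.array([sa,-ca]); H=np.array([79.7,86.5])
def rot(v,th): c,s=np.cos(th),np.sin(th); return np.array([c*v[0]+s*v[1],-s*v[0]+c*v[1]])  # -x side goes up
def tp(deg):
    th=np.radians(deg)
    if deg<=90-T: return H+rot(np.array([-48,-1.5]),th)-n+14*d
    return H+rot(np.array([-34,-1.5]),th)-n
for deg in range(8,113,8):
    x,z=tp(deg); p,A=tcp(W(x,50,z),T); line_to(p,A,50); f=F(3); print(deg,np.array([x,z]),tip(),f)
print(get_t()); shoot("up")
s=cv2.imread("pics/scene_up.png"); cv2.imwrite("pics/c3.png",cv2.resize(s[240:340,270:400],(780,600),interpolation=cv2.INTER_CUBIC))
```

```text
8 [37.2  78.67] [36.93 49.98 78.86] [-3.83 -0.11 -0.16]
16 [38.38 85.27] [38.48 50.   85.74] [-4.3  -0.12 -0.26]
24 [40.48 91.63] [42.   50.01 92.84] [-1.38 -0.3  -0.8 ]
32 [43.44 97.64] [44.65 50.09 98.56] [-0.25  0.01 -0.91]
40 [ 47.2  103.18] [ 47.92  50.05 103.73] [-0.41  0.28 -0.9 ]
48 [ 51.71 108.15] [ 52.31  50.03 108.59] [-0.49  0.07 -1.2 ]
56 [ 56.85 112.43] [ 57.4   50.06 112.8 ] [ 0.06 -0.01 -0.65]
64 [ 62.55 115.96] [ 63.08  50.   116.27] [ 0.25 -0.14 -0.35]
72 [ 66.87 117.93] [ 67.06  49.98 117.99] [-0.78 -0.42 -0.95]
80 [ 71.42 119.28] [ 71.72  49.99 119.36] [-0.32 -0.12 -1.1 ]
88 [ 76.12 119.99] [ 76.59  50.01 120.19] [-0.39 -0.09 -1.55]
96 [ 80.86 120.03] [ 81.34  50.01 120.18] [-0.26 -0.51 -0.65]
104 [ 85.57 119.41] [ 86.03  50.01 119.56] [-0.28 -0.56 -0.59]
112 [ 90.15 118.15] [ 90.51  50.   118.22] [-0.61 -0.23 -0.22]
18.8583
```

View pics/c3.png

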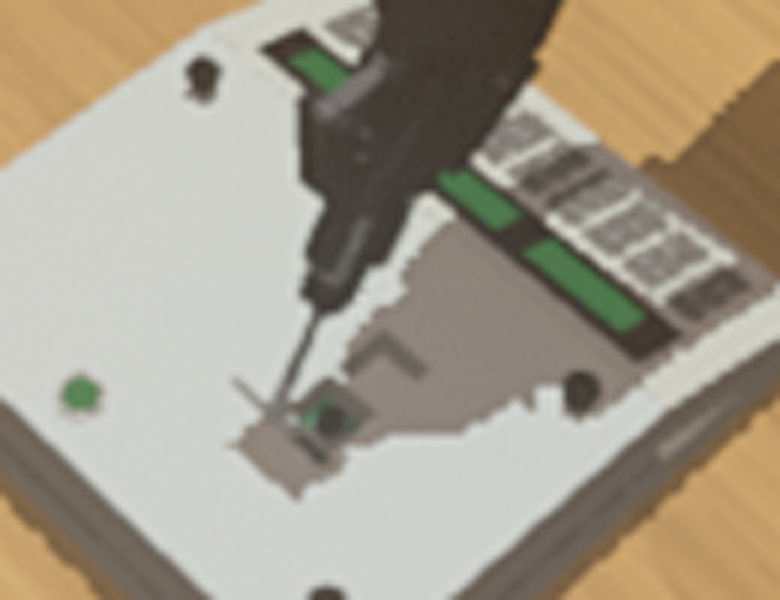

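The cover stands past upright. The well is open, with the button at crop (330,415), which is scene (325,309). I'll back off, go upright over the button and check the tip.

Run:
```python
from h import *
np.set_printoptions(precision=2,suppress=True)
print("button seen",inv(at_z("scene",(325,309.2),81)), "pred px",proj("scene",W(59.7,50,81)))
p,A=tcp(W(60,50,150),26); line_to(p,A,100)
p,A=tcp(W(60,50,150),0); line_to(p,A,100)
p,A=tcp(W(60,50,97),0); line_to(p,A,80)
print(get_opening(),get_gripper_force(),tip(),get_t()); shoot("over")
print([proj("scene",W(60,50,z)) for z in (97,81)])
for c in ("scene","top"):
    for q in ("button_top","driver_tip","cal_button"): print(c,q,[(np.array(r["xy"]),round(r["confidence"],2)) for r in pinpoint(q,c)[:2]])
s=cv2.imread("pics/scene_over.png"); cv2.imwrite("pics/c4.png",cv2.resize(s[275:325,295:360],(780,600),interpolation=cv2.INTER_CUBIC))
```

```text
button seen [59.89 51.5  81.  ] pred px [324.66 308.8 ]
20.084154657568167 58.92519101500511 [60.39 50.04 97.49] 21.075
[array([324.72, 305.54]), array([324.57, 308.87])]
scene button_top [(array([244. , 162.4]), 0.6), (array([325.3, 310.4]), 0.56)]
scene driver_tip [(array([473.6, 338.3]), 0.68), (array([322.1, 304.6]), 0.65)]Traceback (most recent call last):
  File "<stdin>", line 10, in <module>
ValueError: it knows: button_top, check_weight, cover_edge, cover_hinge, driver, driver_tip, jar, nut_driver, scale, scoop, stand, weigh_plate
```

Run:
```python
import cv2
s=cv2.imread("pics/scene_over.png"); cv2.imwrite("pics/c4.png",cv2.resize(s[275:325,295:360],(780,600),interpolation=cv2.INTER_CUBIC))
```

```text
(no output)
```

View pics/c4.png

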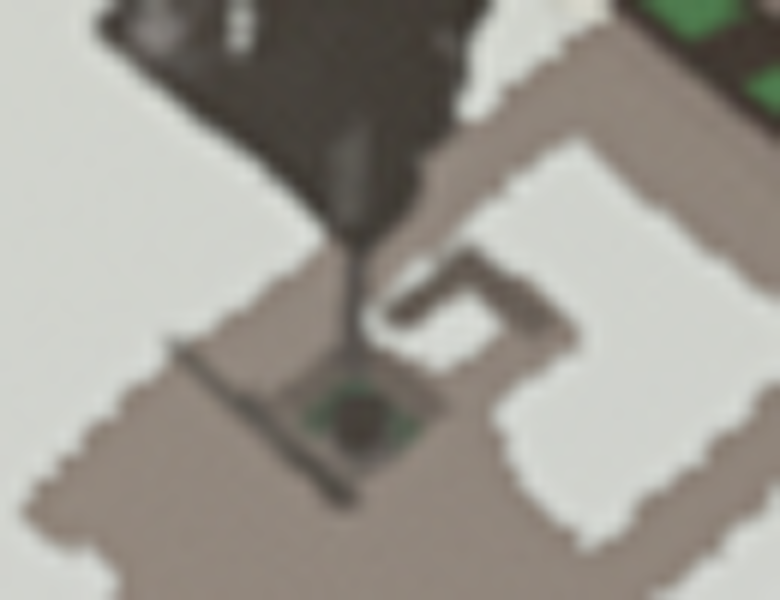

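The tip is at scene (324.5,305.4), as predicted, directly above the button at (325,309.6). The cover stands clear behind it. Pressing in small steps with force monitoring.

Run:
```python
from h import *
np.set_printoptions(precision=2,suppress=True)
X,Y=60.3,51.0
p,A=tcp(W(X,Y,86),0); line_to(p,A,50); f0=F(15)[2]; print("f0",f0)
for z in np.arange(83,73,-0.8):
    p,A=tcp(W(X,Y,z),0); line_to(p,A,15); f=F(8); t=tip(); print(round(z,1),t,round(f[2]-f0,2),round(get_t(),2))
    if f[2]-f0>4.3: break
```

```text
f0 -0.7982145331447082
83.0 [60.33 51.   83.01] 0.2 22.38
82.2 [60.3  51.03 82.21] 0.03 22.77
81.4 [60.45 51.04 81.65] 1.86 23.15
80.6 [60.39 51.   80.7 ] 2.3 23.53
79.8 [60.42 51.02 79.89] 2.85 23.92
79.0 [60.4  51.   79.07] 3.39 24.3
78.2 [60.41 50.97 78.26] 3.97 24.68
77.4 [60.37 51.   77.45] 4.29 25.07
76.6 [60.37 51.01 76.67] 4.51 25.45
```

Run:
```python
from h import *
print(F(15),tip(),get_gripper_force(),get_t()); print(finish_job())
```

```text
[1.52579805e-01 1.21616635e-03 3.85895734e+00] [60.3592165  50.99979237 76.62543925] 59.33181367814541 25.7
the job is handed in; nothing more can be done
None
```

I handed the job in at about 26 s: the cover is levered open past upright, and the upright, gripped driver is holding the button about 5 mm down (estimated from tip travel and the force curve) with about 4.7 N; the hand-in returned no verdict.

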